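Pin the dispenser's hopper, then hold its outlet dial open at the third click

TASK

Lock the hopper of the dry-goods dispenser: take the steel locking pin from its wooden stand, push it down through the holes of both lugs at the dispenser's end until its collar sits on the upper lug, and let it go. Then turn the spring-return dial clockwise (seen from above) three clicks, to its third stop and not beyond, and finish still gripping the knob there, since it springs shut when released. Leave the mug under the spout and the onion, garlic and spice jar where they stand.

Things in the scene. Friction and masses are not known exactly. Their poses are not given: they have to be found in the camera images.
- dispenser: Fixed dispenser: white column 100 x 150 mm, aluminium deck (top 122 mm above the table), round hopper in the middle (115 mm across, lid top 178 mm up). Origin on the table under the hopper's centre; x from spout to back, y towards the pin lugs, z up. Foot 130 x 300 mm; the spout reaches 125 mm towards -x. The dial's vertical axle stands at x = 0, y = -115 mm.
- lock_hole (a point): Centre of the hole in the upper pin lug, on its top face (156 mm above the table; 130 mm from the hopper's centre along the dispenser's y). Two 50 x 50 mm steel lugs, one above the other, have the same vertical 13 mm hole: the upper spans 148 to 156 mm above the table, the lower 112 to 122 mm.
- locking_pin: Loose steel pin, about 90 g, standing upright in its stand. Origin on its axis at the underside of the collar (24 mm across, 5 mm thick); z up along the pin. Below the origin a rod 10 mm in diameter reaches 53 mm down, its last 8 mm tapered; above the collar a round grip 18 mm in diameter reaches to 48 mm above the origin.
- pin_stand: Fixed wooden block 60 x 60 x 60 mm with a 13 mm hole from above, 58 mm deep, which holds the pin; the pin's collar rests on its top. Origin under its centre on the table.
- dial: Black disc 72 mm across on a vertical axle, top 135 mm above the table, with an upright grip bar 46 mm long (along its x), 14 mm thick (along its y: the faces to grip), 135 to 175 mm above the table. Origin on the axle, 122 mm above the table; x points to the pointer. Starts shut, opens clockwise seen from above, at most 1.9 rad. Turning takes 0.05 to 0.6 N m; a spring shuts it, even from a stop.
- knob_grip (a point): Point on the axle to grip the bar at, 157.5 mm above the table; its axes are the dial's.
- pointer_tip (a point): Tip of the aluminium pointer on the dial, 44 mm from the axle, over the stop ring. Stops are 0.38 rad apart, each a slack spot with a bump midway before and after it (the first bump 0.19 rad before the first stop): each click is a rise, then a drop of the turning moment. The third stop lies 1.05 to 1.4 rad from shut, as the ring is set.
- stop_ring: Fixed steel ring round the dial, 92 mm across, set at another angle each time; four dark raised ticks mark the four stops. Origin on the axle, on the deck. x points from the axle to the third tick; first and second lie 0.76 and 0.38 rad anticlockwise of it (from above), the fourth 0.38 rad clockwise. A stop is reached when the pointer is over its tick.
- mug: Mug (loose), 78 mm across, 90 mm high, with a handle, standing under the spout. Origin on the table. Leave alone.
- onion: Red onion (loose), 67 mm across and 71 mm high. Origin at its underside. Leave alone.
- garlic: Garlic bulb (loose), 59 mm, the one nearest the robot. Origin at its underside. Leave alone.
- spice_jar: Glass spice jar with a dark cap (loose), standing alone on the table beside the dispenser, 41 mm across, 105 mm high. Origin at its underside. Leave alone.
There are look-alikes about, which are no part of the job. What is shaped like the locking_pin but orange or pink is not meant.

How it is judged:
On the way, in this order (a step that is already met when the one before it is completed fails the run):
1. the pin is through both lugs, its collar on the upper one, and is let go (horizontal distance between locking_pin and lock_hole below 0.004 m and z of locking_pin in the frame of lock_hole between -0.004 and 0.004 m and angle between locking_pin's own z axis and vertical below 0.12 rad and contact force between the fingers and locking_pin below 0.05 N), for 0.3 s.
2. the dial is held at its third stop (y of pointer_tip in the frame of stop_ring between -0.0052 and 0.0052 m and x of pointer_tip in the frame of stop_ring above 0.03 m and contact force between the fingers and dial above 1 N), for 0.5 s.
At the end, for the whole second after the job is handed in: The pin's collar is within 4 mm of the upper lug's top face and 4 mm of the hole's axis, upright within 0.12 rad and not touched by the fingers; the dial's pointer is within 5.2 mm (about 0.12 rad) of the third tick and still, and the fingers grip the knob bar with more than 1 N (all of step 1 and all of step 2 and angular speed of dial below 0.1 rad/s); the arm keeps its last pose, push and grip.
It fails at once if the dial was turned beyond its third stop, over the next bump (y of pointer_tip in the frame of stop_ring below -0.0105 m).
It fails at once if the dial was opened before the pin was in place (distance of pointer_tip from where it was at the start of the episode above 0.01 m and not (horizontal distance between locking_pin and lock_hole below 0.004 m and z of locking_pin in the frame of lock_hole between -0.004 and 0.004 m and angle between locking_pin's own z axis and vertical below 0.12 rad)).
It fails at once if the mug, onion, garlic or spice jar was moved (20 mm) (distance of any of mug, onion, garlic, spice_jar from where it was at the start of the episode above 0.02 m).
It fails at once if the mug or spice jar was tipped (0.3 rad) (angle between any of mug, spice_jar's own z axis and vertical above 0.3 rad).
It also fails if it takes over 67 s, if anything falls off the work surface, if the arm or the gripper's body presses on something with over 40 N, if the wrist force passes 120 N, or if a joint passes its speed limit or range.

ROBOT

A 7-joint arm with a two-finger parallel gripper is mounted at the origin on a cart in front of the work surface, level with it; the furniture and walls round the work are solid. World frame = base frame: x ahead of the robot, y to its left, z up, the work surface at z = 0. Lengths are in m, angles in rad, forces in N, time in s.
With the tool pointing down it reaches from about 0.425 to 0.925 m from the base axis. Payload 6.8 kg.
Tool frame: the origin (TCP) lies midway between the tips of the shut fingers; the grasp point (between the pads) lies 19 mm behind it; z points along the fingers, y is the line along which they close (so a half turn about z gives the same grasp; the last joint's range is limited). The gripper opens to 85 mm and grips with 20 to 120 N. Pads are 22 mm wide; open, the fingers measure 114 mm over their backs; the gripper's body (76 mm by 85 mm) begins 54 mm behind the grasp point. The pads swing forward as they close: fully open they stand 13 mm farther back than shut.
Start: joints at [-0.108, 0.477, 0.022, 1.555, -0.011, 1.109, -0.083], TCP at [0.675, 0, 0.211] pointing down, gripper open.
Joint ranges: [-2.96, 2.96], [-0.34, 2.1], [-1.41, 1.46], [0.24, 2.44], [-1.37, 4.51], [0.17, 1.92], [-2.96, 2.96]. Speed limits (rad/s): [2.39, 2.39, 3.14, 3.14, 3.14, 3.14, 3.14].

INTERFACE

Orientations are given as a rotation vector (axis times angle).
In Python, from bench import r gives the robot as it stands. The module is installed in compiled form; this text tells all that it offers.
- The arm moves only by the tool apply_moves, never from a script. Its argument "rows" is a list of rows, each a list of 6 numbers: the shift along the tool's x, y, z scaled (see below), then the turn, a rotation vector about the tool's x, y, z scaled (see below). A call has 1 to 5 rows; each row is the pose to reach, as a shift and turn from the pose commanded when the call began, along the tool's axes at that moment; what a row does not reach only later rows make up. The controller multiplies each number of a shift by 0.25 m and each number of a turn by 90 degrees. A row lasts 1/8 s, in which the tool goes at most 62.5 mm and 10.7 degrees, less where a joint would pass 70% of its speed; a pose out of reach is approached as far as the arm can. A call with a number of a shift or a turn outside -1 to 1 is refused whole. A call with a gripper value outside its range is refused whole. "claw" is the opening, from 0 (shut) to 1 (fully open), set as the call begins (left out, the last holds). The fingers move at their own pace and stop on an object; "newtons" is the grip in N (left out, the last holds). Time passes only in rows, so rows that repeat a pose let the fingers close. It gives the time, the measured TCP pose, the force, the opening and the grip force at its end, in the units of the state.
- r.get_obs(): the state, without advancing time (a new reading comes with each control period).
- r.grab_frame(name): name is "scene" or "side" or "wrist"; returns a dict with "pixels" (420x560x3 uint8, red, green, blue), "intrinsics" (3x3 intrinsics, pixels), "eye" and "attitude" of the camera in the world. Camera axes: x right, y up, looking along -z (the intrinsics and any distortion apply to the point x, -y, -z); pixel columns grow to the right and rows downward; lengths in m; the calibration is good to about 2 mm. A picture is of the moment at which its call begins. There is no depth.
- r.hand_in(): hands the job in; it is judged then, once.
Trained networks look in a picture, given as the dict that the camera call returned (one of the last four; its "shot" number tells which), for a name from the list of things; names that differ only in an ending like _2 or _b are one class to them, and where a whole thing is asked for, a point or a joint stands for the part that bears it (a point fixed in the world has none). Each returns a list of dicts, best first, with "conf" (0 to 1); they miss things now and then, are a little off and sometimes report something else, mostly with a low value. They report only what shows in the picture. A call takes as long as a camera call. They do not tell look-alikes from the thing itself.
- r.search_frame(picture, thing): "rect" ([left, top, width, height] in pixels, round what is visible of it).
- r.outline_of(picture, thing): "pixels" (420x560 bool, what is visible of it) and "rect" ([left, top, width, height] in pixels, round what is visible of it).
- r.landmark_of(picture, thing): "point" ([column, row] in pixels: a listed point, or the origin of a listed thing).
The state is a dict: "clock": time; "joints": joint angles; "qvel": joint speeds; "tau": joint torques, N m; "tcp_pos": TCP position; "orientation": TCP orientation; "contact_force": force on the tool from outside, world axes, zero at the start; "moment": the same for the moment, N m; "grip_width": finger opening in m; "gripper_force": force on a finger pad.
Only numpy, scipy, OpenCV 4.12 (cv2) and the standard library are available. Lean on these libraries where they do the work, as an engineer would, in place of code of your own. Each camera call takes 0.05 s, during which the arm holds its last target. There are 200 camera calls.

## Working session

There is one attempt and no reset: what is moved stays moved. The work goes in short steps, Python scripts to look and compute and a tool call to move; the robot and the scene stay as the last step left them, time stands still between calls to the robot, and variables do not carry over. Pictures are saved under pics/ and viewed, at most 10 in all, crops included, and the job is handed in when it is done.

Besides the shell and the picture viewer there is one more tool, called after "Emit:" as name([rows], argument=value, ...), one row to a line, values as JSON. apply_moves: Moves the arm, as the interface text tells. Its arguments: {"type":"object","properties":{"rows":{"type":"array","items":{"type":"array","items":{"type":"number"}}},"claw":{"type":"number"},"newtons":{"type":"number"}},"required":["rows"]}

```bash
mkdir -p pics
cat > h.py <<'E'
import numpy as np, cv2, pickle
from scipy.spatial.transform import Rotation as R
from bench import r
def Rm(a):
    a=np.array(a,float)
    return a if a.shape==(3,3) else (R.from_rotvec(a).as_matrix() if a.size==3 else R.from_quat(a).as_matrix())
def ray(f,p):
    d=np.linalg.inv(f["intrinsics"])@np.array([p[0],p[1],1.]); d=np.array([d[0],-d[1],-d[2]])
    return np.array(f["eye"]),Rm(f["attitude"])@d
def onz(f,p,z):
    e,d=ray(f,p); return e+d*(z-e[2])/d[2]
def proj(f,X):
    c=Rm(f["attitude"]).T@(np.array(X)-f["eye"]); q=f["intrinsics"]@np.array([c[0],-c[1],-c[2]]); return q[:2]/q[2]
def tri(obs):
    A=np.zeros((3,3));b=np.zeros(3)
    for f,p in obs:
        e,d=ray(f,p);d=d/np.linalg.norm(d);P=np.eye(3)-np.outer(d,d);A+=P;b+=P@e
    return np.linalg.solve(A,b)
def save(f,n,crop=None,s=1):
    im=f["pixels"][:,:,::-1]
    if crop: x,y,w,h=crop; im=im[y:y+h,x:x+w]
    cv2.imwrite("pics/"+n,cv2.resize(im,None,fx=s,fy=s,interpolation=cv2.INTER_CUBIC))
E
python3 - <<'E'
from h import *
np.set_printoptions(precision=4,suppress=True)
o=r.get_obs(); print({k:o[k] for k in("tcp_pos","orientation","contact_force","moment","grip_width")})
F={}
for n in("scene","side","wrist"):
    f=r.grab_frame(n);F[n]=f
    print(n,f["eye"],f["attitude"],[k for k in f],f["intrinsics"].tolist() if hasattr(f["intrinsics"],"tolist") else f["intrinsics"])
    for t in["dispenser","lock_hole","locking_pin","pin_stand","dial","knob_grip","pointer_tip","stop_ring","mug","onion","garlic","spice_jar"]:
        print(" ",t,[(np.round(x["point"]).tolist(),round(x["conf"],2)) for x in r.landmark_of(f,t)[:4]])
pickle.dump(F,open("F0.pkl","wb"))
im=np.vstack([np.hstack([F["scene"]["pixels"],F["side"]["pixels"]]),])
save(F["scene"],"scene0.png",s=1.4);save(F["side"],"side0.png",s=1.4)
E
```

```text
{'tcp_pos': array([ 0.6744, -0.    ,  0.2097]), 'orientation': array([-2.2206, -2.2206,  0.0023]), 'contact_force': array([-0.3307,  0.0265,  0.2783]), 'moment': array([0.011 , 0.0018, 0.0059]), 'grip_width': 0.08516859855882004}
scene [-0.1842  0.7278  0.8753] [ 0.4616 -1.1093 -2.16  ] ['pixels', 'intrinsics', 'eye', 'attitude', 'shot'] [[502.57343119815204, 0.0, 282.5513746241924], [0.0, 502.57343119815204, 213.90030008122665], [0.0, 0.0, 1.0]]
  dispenser [([292.0, 248.0], 0.81)]
  lock_hole [([262.0, 224.0], 0.79)]
  locking_pin [([209.0, 307.0], 0.65), ([195.0, 288.0], 0.57), ([241.0, 293.0], 0.51)]
  pin_stand [([212.0, 325.0], 0.62), ([324.0, 184.0], 0.18)]
  dial [([308.0, 191.0], 0.93)]
  knob_grip [([310.0, 179.0], 0.69)]
  pointer_tip [([323.0, 185.0], 0.74)]
  stop_ring [([309.0, 187.0], 0.59)]
  mug [([333.0, 259.0], 0.8), ([342.0, 194.0], 0.47)]
  onion [([344.0, 194.0], 0.87)]
  garlic [([378.0, 214.0], 0.67), ([324.0, 183.0], 0.28)]
  spice_jar [([163.0, 278.0], 0.96)]
side [ 0.336  -1.1066  1.0982] [ 0.8466 -0.0958 -0.1872] ['pixels', 'intrinsics', 'eye', 'attitude',
[... 486 characters left out ...]
.0], 0.35)]
  stop_ring [([288.0, 240.0], 0.65), ([230.0, 266.0], 0.51), ([288.0, 232.0], 0.18)]
  mug [([229.0, 264.0], 0.75)]
  onion [([314.0, 328.0], 0.81)]
  garlic [([261.0, 330.0], 0.76)]
  spice_jar [([293.0, 178.0], 0.49)]
wrist [0.6765 0.0852 0.3738] [-0.3331 -0.0003  0.0011] ['pixels', 'intrinsics', 'eye', 'attitude', 'shot'] [[342.9004760891308, 0.0, 277.80900591406476], [0.0, 342.9004760891308, 204.98195488164637], [0.0, 0.0, 1.0]]
  dispenser [([175.0, 211.0], 0.95)]
  lock_hole [([28.0, 107.0], 0.55)]
  locking_pin []
  pin_stand []
  dial [([182.0, 368.0], 0.58)]
  knob_grip []
  pointer_tip []
  stop_ring []
  mug []
  onion []
  garlic []
  spice_jar [([27.0, 108.0], 0.54)]
```

View pics/scene0.png

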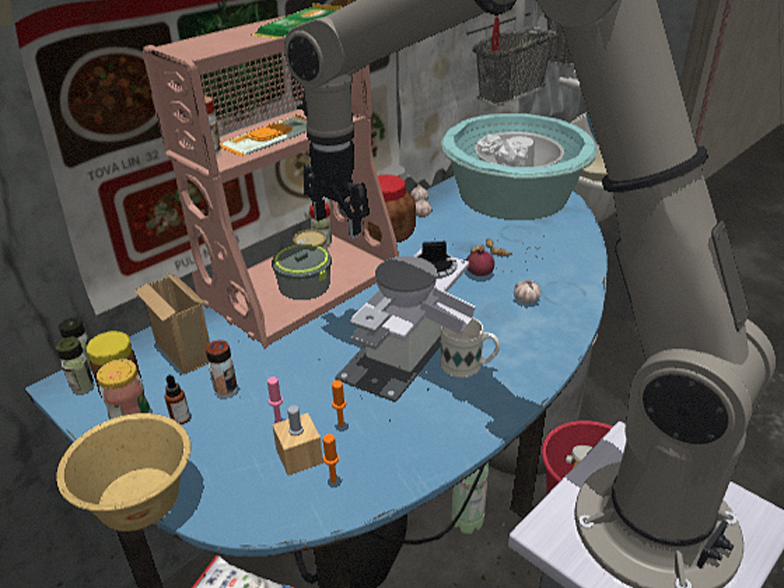

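View pics/side0.png

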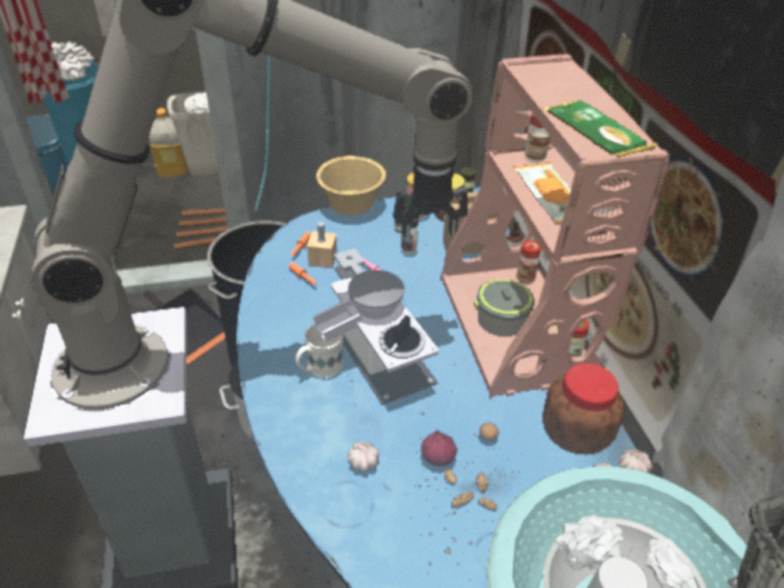

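Run:
```python
from h import *
np.set_printoptions(precision=4,suppress=True)
F=pickle.load(open("F0.pkl","rb"));s,d=F["scene"],F["side"]
print("lock",tri([(s,(262,224)),(d,(246,184))]),onz(s,(262,224),.156),onz(d,(246,184),.156))
print("knob",tri([(s,(310,179)),(d,(288,231))]),onz(s,(310,179),.1575),onz(d,(288,231),.1575))
print("ptr",tri([(s,(323,185)),(d,(282,255))]),onz(s,(323,185),.13),onz(d,(282,255),.13))
for p in[(209,307),(195,288),(241,293)]: print("pin s",p,onz(s,p,.06))
for p in[(218,172),(214,196),(266,190),(230,168)]: print("pin d",p,onz(d,p,.06))
print("stand",onz(s,(212,325),0),onz(d,(228,183),0))
for n,p,q in[("onion",(344,194),(314,328)),("garlic",(378,214),(261,330)),("mug",(333,259),(229,264))]:print(n,onz(s,p,0),onz(d,q,0))
print("jar",onz(s,(163,278),0))
```

```text
lock [0.5183 0.071  0.16  ] [0.5315 0.066  0.156 ] [0.5128 0.0694 0.156 ]
knob [ 0.5839 -0.1628  0.1617] [ 0.5819 -0.1664  0.1575] [ 0.5896 -0.1547  0.1575]
ptr [ 0.5646 -0.2063  0.1251] [ 0.5636 -0.2011  0.13  ] [ 0.5607 -0.2129  0.13  ]
pin s (209, 307) [0.4909 0.2755 0.06  ]
pin s (195, 288) [0.562  0.2591 0.06  ]
pin s (241, 293) [0.4714 0.1969 0.06  ]
pin d (218, 172) [0.4483 0.272  0.06  ]
pin d (214, 196) [0.4198 0.1477 0.06  ]
pin d (266, 190) [0.5895 0.1458 0.06  ]
pin d (230, 168) [0.4916 0.2868 0.06  ]
stand [0.4913 0.2738 0.    ] [0.4811 0.2817 0.    ]
onion [ 0.6103 -0.367   0.    ] [ 0.6155 -0.3639  0.    ]
garlic [ 0.4676 -0.3494  0.    ] [ 0.479 -0.343  0.   ]
mug [ 0.4353 -0.0967  0.    ] [ 0.4304 -0.0983  0.    ]
jar [0.7063 0.2578 0.    ]
```

The scene view shows three look-alikes, two orange (242,285), (236,325) and one pink (196,282). The steel-grey pin stands in the wooden block at (209,303), so it is the one that fits. I'll confirm it with a wrist close-up.

Emit:
apply_moves([
  [0.8,-0.66,-0.2,0,0,0],
  [0.8,-0.66,-0.2,0,0,0],
  [0.8,-0.66,-0.2,0,0,0],
  [0.8,-0.66,-0.2,0,0,0],
  [0.8,-0.66,-0.2,0,0,0],
], claw=0.6)

```text
clock: 2.58
tcp_pos: [0.5076, 0.2044, 0.262]
orientation: [-2.213, -2.229, -0.004]
contact_force: [0.8, -0.8, 0.3]
grip_width: 0.0514
gripper_force: 0.0
```

Emit:
apply_moves([
  [0,0,0,0,0,0],
  [0,0,0,0,0,0],
  [0,0,0,0,0,0],
])

```text
clock: 2.95
tcp_pos: [0.5109, 0.1982, 0.2602]
orientation: [2.225, 2.218, -0.001]
contact_force: [0.5, -0.2, 0.2]
grip_width: 0.0514
gripper_force: 0.0
```

Run:
```python
from h import *
np.set_printoptions(precision=4,suppress=True)
o=r.get_obs(); print({k:o[k] for k in("clock","tcp_pos","orientation","contact_force","grip_width")})
f=r.grab_frame("wrist");pickle.dump(f,open("F1.pkl","wb"));save(f,"w1.png",s=1.4)
print(f["eye"],f["attitude"])
for t,z in[("lock_hole",.156),("locking_pin",.06),("pin_stand",0)]:
    print(t,[(x["point"],round(x["conf"],2),onz(f,x["point"],z)) for x in r.landmark_of(f,t)[:4]])
for x in r.outline_of(f,"pin_stand")[:2]: print(x["rect"],x["conf"])
```

```text
{'clock': 2.95, 'tcp_pos': array([0.5109, 0.1982, 0.2602]), 'orientation': array([ 2.2247,  2.2179, -0.0014]), 'contact_force': array([ 0.4773, -0.1991,  0.2148]), 'grip_width': 0.05136778844261678}
[0.5128 0.2836 0.4232] [-0.3339  0.0007 -0.0018]
lock_hole [([288.3, 320.8], 0.86, array([0.5221, 0.0764, 0.156 ]))]
locking_pin [([351.8, 164.7], 0.96, array([0.5922, 0.2034, 0.06  ])), ([255.1, 95.4], 0.62, array([0.4897, 0.2747, 0.06  ])), ([216.0, 45.2], 0.59, array([0.453 , 0.3209, 0.06  ]))]
pin_stand [([256.6, 92.7], 0.79, array([0.4877, 0.2763, 0.    ])), ([308.4, 328.7], 0.19, array([ 0.5576, -0.0588,  0.    ]))]
[218.2, 52.1, 73.8, 79.3] 0.76
```

View pics/w1.png

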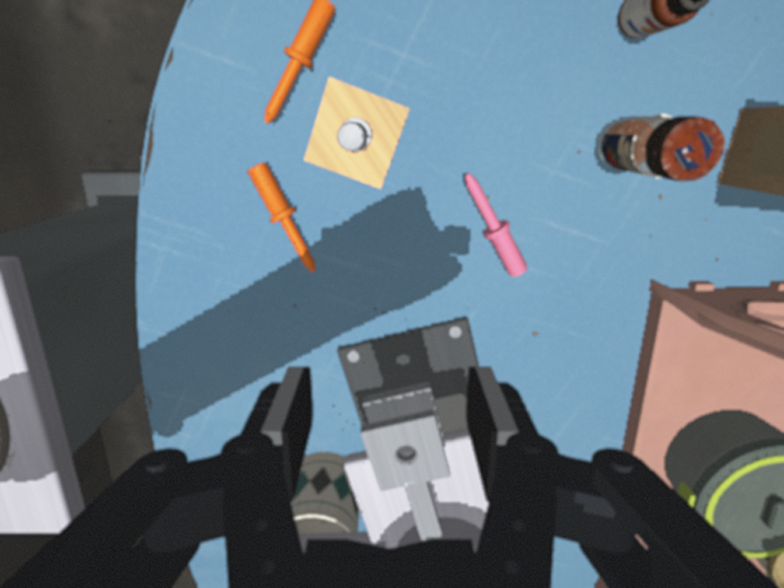

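The steel pin sits in the block at about (253,95), confirmed against the orange pins at (212,38) and (202,157) and the pink one at (354,163), all lying on the table. The upper lug's hole is at (290,323). Moving over the pin.

Emit:
apply_moves([
  [0.3,-0.084,0.16,0,0,0],
  [0.3,-0.084,0.16,0,0,0],
  [0.3,-0.084,0.16,0,0,0],
  [0.3,-0.084,0.16,0,0,0],
  [0.3,-0.084,0.16,0,0,0],
])

```text
clock: 3.82
tcp_pos: [0.49, 0.2737, 0.2214]
orientation: [2.223, 2.218, 0.001]
contact_force: [0.2, -0.2, -0.1]
grip_width: 0.0514
gripper_force: 0.0
```

Run:
```python
from h import *
np.set_printoptions(precision=4,suppress=True)
o=r.get_obs(); print({k:o[k] for k in("clock","tcp_pos","orientation","contact_force","grip_width")})
f=r.grab_frame("wrist");pickle.dump(f,open("F2.pkl","wb"));save(f,"w2.png",s=1.4)
g=pickle.load(open("F1.pkl","rb"))
l=r.landmark_of(f,"locking_pin")
for x in l[:4]: print(x["point"],x["conf"],onz(f,x["point"],.06))
for x in r.landmark_of(f,"pin_stand")[:2]: print(x["point"],x["conf"],onz(f,x["point"],0))
for x in r.landmark_of(f,"lock_hole")[:2]: print("lock",x["point"],x["conf"],onz(f,x["point"],.156))
print("stand top F1",onz(g,(254.6,94.8),.06), "lock eye F1",onz(g,(290,323.6),.156))
```

```text
{'clock': 3.825, 'tcp_pos': array([0.49  , 0.2737, 0.2214]), 'orientation': array([2.2235, 2.2183, 0.0014]), 'contact_force': array([ 0.2053, -0.2326, -0.0834]), 'grip_width': 0.05136066115903607}
[272.2, 179.5] 0.89 [0.4864 0.273  0.06  ]
[231.2, 119.9] 0.89 [0.449  0.3298 0.06  ]
[372.1, 231.2] 0.66 [0.5888 0.218  0.06  ]
[216.1, 224.9] 0.59 [0.4288 0.2253 0.06  ]
[275.9, 165.6] 0.85 [0.4898 0.2735 0.    ]
lock [465.0, 172.6] 0.39 [0.6197 0.3031 0.156 ]
stand top F1 [0.4892 0.2753 0.06  ] lock eye F1 [0.5237 0.0732 0.156 ]
```

View pics/w2.png

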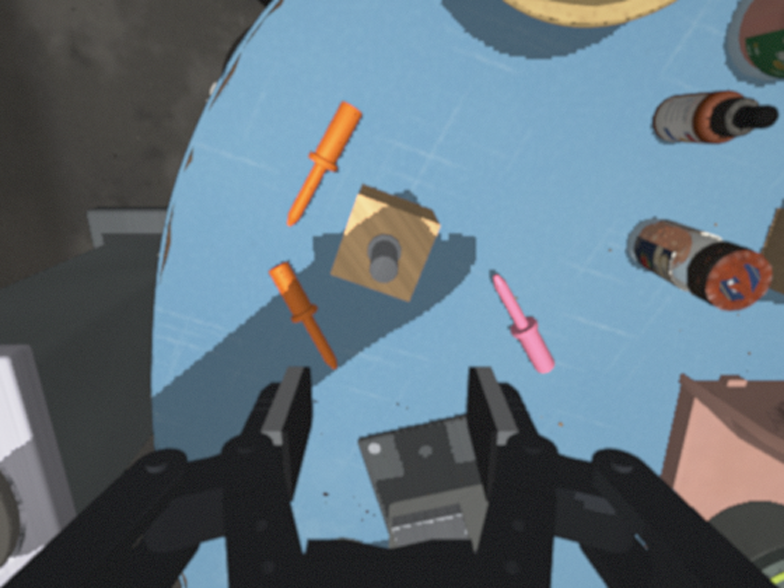

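Emit:
apply_moves([
  [0.005,-0.005,0.25,0,0,0],
  [0.005,-0.005,0.4,0,0,0],
  [0.005,-0.005,0.5,0,0,0],
  [0.005,-0.005,0.585,0,0,0],
  [0.005,-0.005,0.585,0,0,0],
])

```text
clock: 4.65
tcp_pos: [0.4869, 0.2754, 0.0732]
orientation: [-2.221, -2.221, 0.005]
contact_force: [-0.4, 0.4, 0.1]
grip_width: 0.0515
gripper_force: 0.0
```

Emit:
apply_moves([
  [0,0,0,0,0,0],
  [0,0,0,0,0,0],
  [0,0,0,0,0,0],
  [0,0,0,0,0,0],
  [0,0,0,0,0,0],
], claw=0, newtons=40)

```text
clock: 5.28
tcp_pos: [0.4884, 0.2769, 0.0757]
orientation: [2.221, 2.221, 0.003]
contact_force: [-1.1, -0.4, 6.8]
grip_width: 0.0159
gripper_force: 39.0
```

Emit:
apply_moves([
  [0,0,-0.06,0,0,0],
  [0,0,-0.15,0,0,0],
  [0,0,-0.3,0,0,0],
  [0,0,-0.5,0,0,0],
  [0,0,-0.64,0,0,0],
])

```text
clock: 5.9
tcp_pos: [0.4881, 0.2765, 0.2377]
orientation: [2.221, 2.221, 0.004]
contact_force: [0.8, -0.2, -1.2]
grip_width: 0.0157
gripper_force: 39.2
```

Run:
```python
from h import *
np.set_printoptions(precision=4,suppress=True)
o=r.get_obs(); print({k:o[k] for k in("clock","tcp_pos","orientation","contact_force","grip_width")})
f=r.grab_frame("wrist");pickle.dump(f,open("F3.pkl","wb"))
s=r.grab_frame("scene");d=r.grab_frame("side")
X=o["tcp_pos"]
def c(f):
    p=proj(f,X+[0,0,-.03]).astype(int); x=min(max(p[0]-50,0),460);y=min(max(p[1]-55,0),310); return cv2.resize(f["pixels"][y:y+110,x:x+100,::-1],(500,550))[:, :260+240]
w=f["pixels"][210:420,180:380,::-1]
cv2.imwrite("pics/g3.png",cv2.resize(np.hstack([cv2.resize(w,(500,550)),c(s),c(d)]),(800,293)))
for n,q in(("w",f),("s",s),("d",d)):
    for x in r.landmark_of(q,"locking_pin")[:4]: print(n,x["point"],x["conf"])
    print(proj(q,X+[0,0,-.013]))
pickle.dump((s,d),open("F3b.pkl","wb"))
```

```text
{'clock': 5.9, 'tcp_pos': array([0.4881, 0.2765, 0.2377]), 'orientation': array([2.2212, 2.221 , 0.0041]), 'contact_force': array([ 0.8001, -0.2334, -1.2021]), 'grip_width': 0.015729492087577977}
w [221.6, 224.9] 0.79
w [236.5, 121.1] 0.78
w [277.5, 248.1] 0.76
w [369.6, 227.6] 0.58
[274.9006 245.5836]
s [205.1, 344.3] 0.77
s [204.4, 278.4] 0.73
s [196.0, 247.2] 0.55
s [254.2, 324.6] 0.47
[201.6544 250.5984]
d [206.7, 192.9] 0.67
d [230.1, 126.4] 0.5
d [263.7, 193.5] 0.39
d [279.2, 252.0] 0.39
[227.16   128.5873]
```

View pics/g3.png

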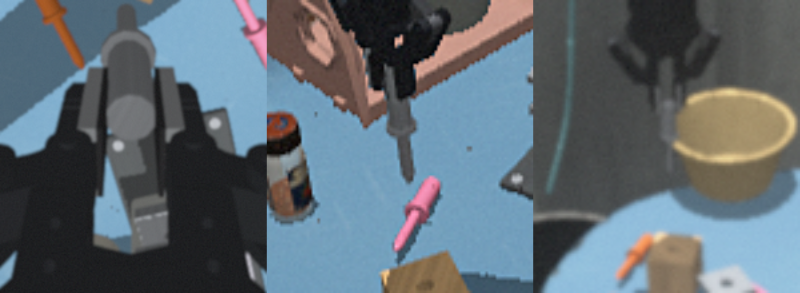

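The wrist crop shows the steel pin held between the pads, upright. Moving past the lug to see the hole and the pin together.

Emit:
apply_moves([
  [-0.92,0.14,-0.05,0,0,0],
  [-0.92,0.14,-0.05,0,0,0],
  [-0.92,0.14,-0.05,0,0,0],
  [-0.92,0.14,-0.05,0,0,0],
  [-0.92,0.14,-0.05,0,0,0],
])

```text
clock: 6.82
tcp_pos: [0.5224, 0.0413, 0.2459]
orientation: [-2.23, -2.213, 0.005]
contact_force: [-0.5, 0.8, -0.1]
grip_width: 0.0159
gripper_force: 39.2
```

Emit:
apply_moves([
  [0,0,0,0,0,0],
  [0,0,0,0,0,0],
  [0,0,0,0,0,0],
])

```text
clock: 7.2
tcp_pos: [0.5225, 0.0476, 0.2467]
orientation: [-2.219, -2.224, 0.0]
contact_force: [-0.4, 0.0, -1.3]
grip_width: 0.0157
gripper_force: 39.2
```

Run:
```python
from h import *
np.set_printoptions(precision=4,suppress=True)
o=r.get_obs(); print({k:o[k] for k in("clock","tcp_pos","orientation","contact_force","grip_width")})
f=r.grab_frame("wrist");pickle.dump(f,open("F4.pkl","wb"));save(f,"w4.png",(190,80,200,150),4)
for x in r.landmark_of(f,"lock_hole")[:3]: print(x["point"],x["conf"],onz(f,x["point"],.156))
for x in r.landmark_of(f,"locking_pin")[:3]: print(x["point"],x["conf"])
X=o["tcp_pos"]
for dz in(-.061,-.008,): print(dz,proj(f,X+[0,0,dz]))
```

```text
{'clock': 7.2, 'tcp_pos': array([0.5225, 0.0476, 0.2467]), 'orientation': array([-2.2186, -2.2235,  0.0005]), 'contact_force': array([-0.4475,  0.0412, -1.2528]), 'grip_width': 0.015722939219540075}
[275.1, 166.3] 0.9 [0.5219 0.0758 0.156 ]
[178.5, 13.4] 0.94
[275.3, 247.1] 0.6
-0.061 [275.5322 215.366 ]
-0.008 [274.8866 249.4475]
```

View pics/w4.png

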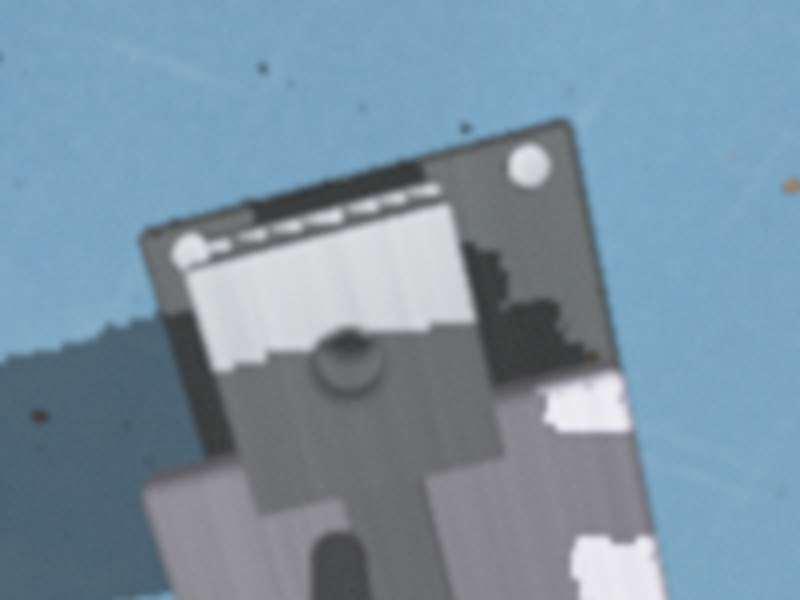

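Emit:
apply_moves([
  [0.102,0.003,0.05,0,0,0],
  [0.102,0.003,0.05,0,0,0],
  [0.102,0.003,0.05,0,0,0],
  [0.102,0.003,0.05,0,0,0],
])

```text
clock: 7.85
tcp_pos: [0.5238, 0.0709, 0.2348]
orientation: [2.222, 2.22, 0.0]
contact_force: [-0.3, 0.1, -0.4]
grip_width: 0.0161
gripper_force: 39.2
```

Run:
```python
from h import *
np.set_printoptions(precision=4,suppress=True)
g=pickle.load(open("F4.pkl","rb"));H=onz(g,(276.6,169.8),.156);print("hole",H)
o=r.get_obs(); print({k:o[k] for k in("clock","tcp_pos","orientation","contact_force","grip_width")})
f=r.grab_frame("wrist");s=r.grab_frame("scene");d=r.grab_frame("side");pickle.dump((f,s,d),open("F5.pkl","wb"))
def c(f,w):
    p=proj(f,H).astype(int); return cv2.resize(f["pixels"][p[1]-w:p[1]+w,p[0]-w:p[0]+w,::-1],(266,266),interpolation=cv2.INTER_CUBIC)
im=np.hstack([c(f,40),c(s,30),c(d,30)]);cv2.imwrite("pics/w5.png",im)
print(proj(f,H),proj(f,o["tcp_pos"]+[0,0,-.0687]))
```

```text
hole [0.5231 0.0731 0.156 ]
{'clock': 7.85, 'tcp_pos': array([0.5238, 0.0709, 0.2348]), 'orientation': array([2.2224, 2.2197, 0.0004]), 'contact_force': array([-0.2655,  0.1387, -0.3739]), 'grip_width': 0.016059045197607837}
[274.6361 204.0546] [275.48   211.5614]
```

View pics/w5.png

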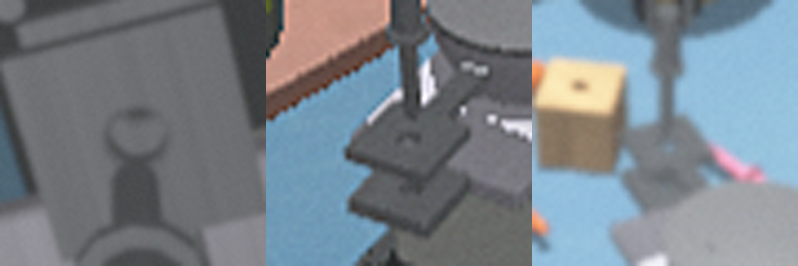

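Emit:
apply_moves([
  [0,0,0,0,0,0],
  [0,0,0,0,0,0],
  [0,0,0,0,0,0],
])

```text
clock: 8.38
tcp_pos: [0.5235, 0.0718, 0.2345]
orientation: [-2.221, -2.221, -0.0]
contact_force: [-0.1, 0.6, -1.2]
grip_width: 0.0153
gripper_force: 39.2
```

Run:
```python
from h import *
np.set_printoptions(precision=4,suppress=True)
H=[.5231,.0731,.156]
o=r.get_obs(); print(o["tcp_pos"])
fr={}
for n in("wrist","scene","side"):
    f=r.grab_frame(n);fr[n]=f
    print(n,"hole",proj(f,H),[(x["point"],round(x["conf"],2)) for x in r.landmark_of(f,"lock_hole")[:1]],"tip pred",proj(f,o["tcp_pos"]+[0,0,-.0687]),"orig",proj(f,o["tcp_pos"]+[0,0,-.0157]),[(x["point"],round(x["conf"],2)) for x in r.landmark_of(f,"locking_pin")[:4]])
def c(f,w):
    p=proj(f,H).astype(int); return cv2.resize(f["pixels"][p[1]-w:p[1]+w,p[0]-w:p[0]+w,::-1],(400,400),interpolation=cv2.INTER_CUBIC)
cv2.imwrite("pics/w6.png",np.hstack([c(fr["wrist"],30),c(fr["scene"],25)]))
```

```text
[0.5235 0.0718 0.2345]
wrist hole [275.0779 205.3804] [([274.1, 204.9], 0.94)] tip pred [275.5588 211.6018] orig [274.996  243.4788] [([276.3, 247.0], 0.93), ([175.7, 39.4], 0.6)]
scene hole [262.352  226.7161] [([262.7, 226.0], 0.91)] tip pred [262.4878 223.1081] orig [261.6755 204.7179] [([206.9, 346.1], 0.84), ([251.7, 324.4], 0.8), ([261.1, 203.3], 0.7), ([205.8, 280.7], 0.46)]
side hole [249.1918 182.8456] [([243.9, 185.5], 0.74)] tip pred [249.346 180.535] orig [249.0161 166.2267] [([215.1, 176.9], 0.44), ([264.3, 192.2], 0.43), ([210.8, 197.3], 0.42)]
```

View pics/w6.png

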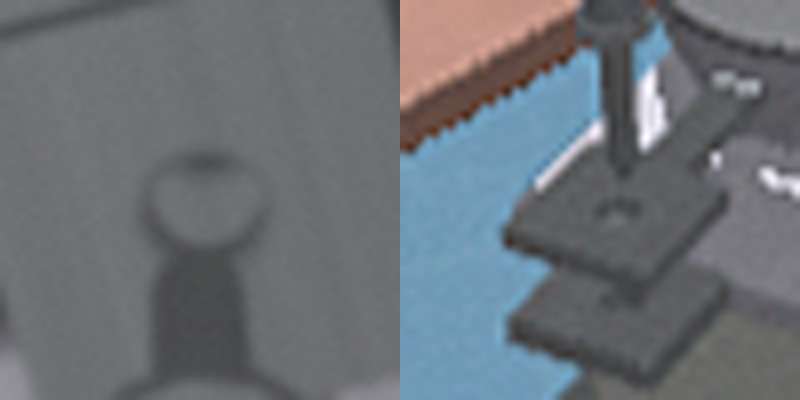

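The wrist crop puts the pin tip about 2 mm short of the hole in y (tip at (275,216), hole at (275,205)). The scene crop agrees. Correcting by 3 mm and starting down gently.

Emit:
apply_moves([
  [0.012,0,0,0,0,0],
  [0.012,0,0,0,0,0],
  [0.012,0,0.03,0,0,0],
  [0.012,0,0.06,0,0,0],
  [0.012,0,0.09,0,0,0],
])

```text
clock: 9.45
tcp_pos: [0.5233, 0.0746, 0.2111]
orientation: [-2.221, -2.221, 0.001]
contact_force: [1.4, -0.2, -0.4]
grip_width: 0.016
gripper_force: 39.2
```

Emit:
apply_moves([
  [0,0,0,0,0,0],
  [0,0,0,0,0,0],
])

```text
clock: 9.7
tcp_pos: [0.5236, 0.0748, 0.212]
orientation: [-2.222, -2.221, -0.0]
contact_force: [0.5, 0.9, -1.0]
grip_width: 0.016
gripper_force: 39.2
```

Emit:
apply_moves([
  [0,0,0.03,0,0,0],
  [0,0,0.06,0,0,0],
  [0,0,0.09,0,0,0],
  [0,0,0.12,0,0,0],
  [0,0,0.14,0,0,0],
])

```text
clock: 10.32
tcp_pos: [0.5233, 0.0747, 0.1763]
orientation: [-2.221, -2.221, 0.001]
contact_force: [-0.8, -0.5, -0.8]
grip_width: 0.0156
gripper_force: 39.2
```

Emit:
apply_moves([
  [0,0,0,0,0,0],
  [0,0,0,0,0,0],
])

```text
clock: 10.58
tcp_pos: [0.5237, 0.0748, 0.1771]
orientation: [2.221, 2.221, 0.001]
contact_force: [-1.0, 0.2, -0.1]
grip_width: 0.0159
gripper_force: 39.2
```

Emit:
apply_moves([
  [0,0,0.01,0,0,0],
  [0,0,0.02,0,0,0],
  [0,0,0.024,0,0,0],
  [0,0,0.024,0,0,0],
])

```text
clock: 11.08
tcp_pos: [0.5237, 0.0749, 0.1717]
orientation: [2.221, 2.221, 0.001]
contact_force: [-2.0, -0.4, 5.2]
grip_width: 0.0157
gripper_force: 39.9
```

Contact at exactly the expected seating height. Releasing.

Emit:
apply_moves([
  [0,0,0,0,0,0],
  [0,0,0,0,0,0],
  [0,0,0,0,0,0],
], claw=0.6)

```text
clock: 11.45
tcp_pos: [0.5235, 0.0748, 0.1708]
orientation: [-2.221, -2.221, 0.0]
contact_force: [0.8, -0.1, -1.5]
grip_width: 0.0513
gripper_force: 0.0
```

Emit:
apply_moves([
  [0,0,-0.1,0,0,0],
  [0,0,-0.25,0,0,0],
  [0,0,-0.4,0,0,0],
  [0,0,-0.4,0,0,0],
  [0,0,-0.4,0,0,0],
])

```text
clock: 12.08
tcp_pos: [0.5231, 0.0747, 0.2704]
orientation: [-2.221, -2.221, 0.001]
contact_force: [-0.1, 0.2, -0.6]
grip_width: 0.0514
gripper_force: 0.0
```

Run:
```python
from h import *
np.set_printoptions(precision=4,suppress=True)
o=r.get_obs(); print({k:o[k] for k in("clock","tcp_pos","orientation","contact_force","joints")})
H=[.5231,.0731,.156]
for n in("wrist","scene","side"):
    f=r.grab_frame(n)
    print(n,"hole",proj(f,H),"top",proj(f,[H[0],H[1],.204]),"dial",[(x["point"],round(x["conf"],2)) for x in r.landmark_of(f,"locking_pin")[:5]])
    if n=="wrist":
        W=f["pixels"][130:340,180:380,::-1]
    if n=="scene": S=f["pixels"][170:275,212:312,::-1]
cv2.imwrite("pics/p7.png",np.hstack([cv2.resize(W,(400,420)),cv2.resize(S,(400,420),interpolation=cv2.INTER_CUBIC)]))
```

```text
{'clock': 12.075, 'tcp_pos': array([0.5231, 0.0747, 0.2704]), 'orientation': array([-2.2212, -2.2212,  0.0009]), 'contact_force': array([-0.0953,  0.1743, -0.5913]), 'joints': array([-0.253 ,  0.1818, -0.0078,  1.8305,  0.0016,  1.13  , -0.2614])}
wrist hole [275.965  194.7173] top [275.5817 214.7767] dial [([185.3, 47.9], 0.97), ([348.7, 51.4], 0.91), ([278.0, 196.4], 0.86)]
scene hole [262.352  226.7161] top [261.6179 210.253 ] dial [([205.0, 346.0], 0.78), ([258.6, 224.0], 0.67), ([253.5, 323.1], 0.56), ([205.7, 281.1], 0.52), ([374.9, 213.8], 0.17)]
side hole [249.1918 182.8456] top [248.8919 170.0293] dial [([250.0, 179.7], 0.62), ([216.6, 177.1], 0.6), ([211.1, 196.2], 0.54), ([279.7, 251.9], 0.5), ([265.5, 194.6], 0.37)]
```

View pics/p7.png

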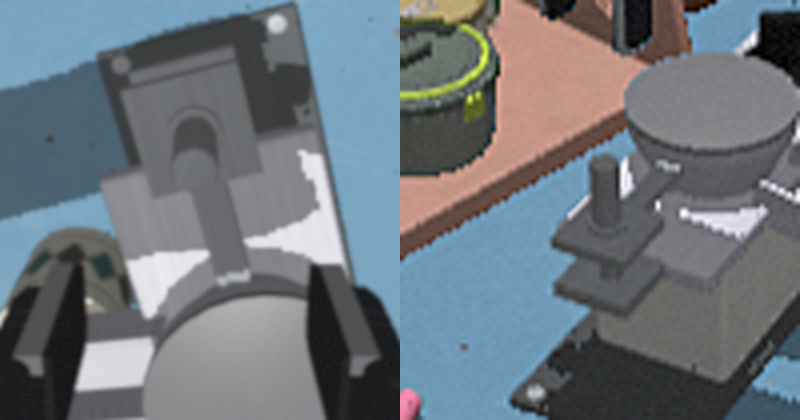

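The pin is seated upright with its collar on the upper lug (crop (195,130)) and released. Going over the dial.

Emit:
apply_moves([
  [-1.0,0.25,0,0,0,0],
  [-1.0,0.25,0,0,0,0],
  [-1.0,0.25,0,0,0,0],
  [-1.0,0.25,0,0,0,0],
  [-1.0,0.25,0,0,0,0],
])

```text
clock: 13.0
tcp_pos: [0.5854, -0.1815, 0.2704]
orientation: [2.23, 2.211, -0.004]
contact_force: [1.1, 0.7, 0.1]
grip_width: 0.0513
gripper_force: 0.0
```

Emit:
apply_moves([
  [0,0,0,0,0,0],
  [0,0,0,0,0,0],
  [0,0,0,0,0,0],
])

```text
clock: 13.38
tcp_pos: [0.5861, -0.1733, 0.271]
orientation: [-2.218, -2.224, -0.001]
contact_force: [0.2, -0.9, 0.4]
grip_width: 0.051
gripper_force: 0.0
```

Run:
```python
from h import *
np.set_printoptions(precision=4,suppress=True)
o=r.get_obs(); print({k:o[k] for k in("clock","tcp_pos","orientation","contact_force","moment","joints")})
f=r.grab_frame("wrist");pickle.dump(f,open("F8.pkl","wb"))
for t,z in(("dial",.122),("knob_grip",.1575),("pointer_tip",.13),("stop_ring",.122)):
    for x in r.landmark_of(f,t)[:2]: print(t,x["point"],round(x["conf"],2),onz(f,x["point"],z))
    for x in r.outline_of(f,t)[:1]: print("  rect",x["rect"],x["conf"])
# rectified top view at ring height around dial, 0.16mm.. 5 px/mm
C=onz(f,r.landmark_of(f,"stop_ring")[0]["point"],.122);print("C",C)
P=[(C[0]+a,C[1]+b) for a in(-.06,.06) for b in(-.06,.06)]
src=np.float32([proj(f,[x,y,.127]) for x,y in P]);dst=np.float32([[(x-C[0]+.06)*5000,(.06-(y-C[1]))*5000] for x,y in P])
M=cv2.getPerspectiveTransform(src,dst);np.save("M.npy",M);np.save("C.npy",C)
cv2.imwrite("pics/d8.png",cv2.warpPerspective(f["pixels"][:,:,::-1],M,(600,600),flags=cv2.INTER_CUBIC))
```

```text
{'clock': 13.375, 'tcp_pos': array([ 0.5861, -0.1733,  0.271 ]), 'orientation': array([-2.2181, -2.2242, -0.0008]), 'contact_force': array([ 0.2107, -0.8956,  0.3861]), 'moment': array([-0.01  ,  0.0169,  0.0186]), 'joints': array([ 0.0706,  0.3224,  0.1489,  1.6516, -0.0518,  1.1714,  0.2348])}
dial [276.7, 173.5] 0.9 [ 0.5867 -0.1649  0.122 ]
  rect [236.8, 136.3, 77.6, 79.2] 0.73
knob_grip [276.1, 186.0] 0.9 [ 0.5863 -0.1669  0.1575]
  rect [237.3, 134.7, 75.5, 80.5] 0.74
pointer_tip [247.9, 210.8] 0.93 [ 0.5597 -0.1991  0.13  ]
  rect [237.7, 133.6, 77.8, 81.3] 0.9
  rect [225.7, 121.7, 100.8, 100.7] 0.62Traceback (most recent call last):
  File "<stdin>", line 9, in <module>
IndexError: list index out of range
```

Run:
```python
from h import *
np.set_printoptions(precision=4,suppress=True,linewidth=200)
f=r.grab_frame("wrist");pickle.dump(f,open("F8.pkl","wb"))
m=r.outline_of(f,"stop_ring")[0]["pixels"].astype(np.uint8)
c=max(cv2.findContours(m,0,1)[0],key=cv2.contourArea)
e=cv2.fitEllipse(cv2.convexHull(c));print("ring ellipse",e,onz(f,e[0],.127))
C=onz(f,e[0],.127)
P=[(C[0]+a,C[1]+b) for a in(-.06,.06) for b in(-.06,.06)]
src=np.float32([proj(f,[x,y,.127]) for x,y in P]);dst=np.float32([[(x-C[0]+.06)*5000,(.06-(y-C[1]))*5000] for x,y in P])
T=cv2.warpPerspective(f["pixels"][:,:,::-1],cv2.getPerspectiveTransform(src,dst),(600,600),flags=cv2.INTER_CUBIC)
# polar strip: columns radius 30..52 mm, rows angle
pol=cv2.warpPolar(T,(300,720),(300,300),300,cv2.INTER_LINEAR) # row/2=angle deg (image cw), col px/5 mm
g=cv2.cvtColor(pol,6)
for a,b in((185,200),(200,215),(215,228)):
    pr=g[:,a:b].mean(1).reshape(-1,8).mean(1); print(a,pr.astype(int))
cv2.imwrite("pics/d8.png",np.hstack([T,cv2.resize(pol[:,150:250],(200,600))]))
```

```text
ring ellipse ((275.3106384277344, 170.02381896972656), (97.45223999023438, 100.0455322265625), 100.37781524658203) [ 0.5853 -0.1624  0.127 ]
185 [103  98  97  95  86  77  74  67  61  55  54  49  44  42  37  38  34  33  35  33  32  32  32  32  32  32  28  27  33  37  51 110 101  49  55  57  49  68  76  78  85  72  88  98 100 102  96  79 108
 110 110 111  96 163 199 206 206 206 208 212 212 212 213 215 216 214 213 212 212 210 209 208 206 204 203 202 202 200 198 198 197 193 195 190 185 188 184 143 106 107]
200 [111 111 111 113 112 110 112 111 114 111 110 108 107 106 102 100  96  94  97  94  87  91  95  93  91  94  84  78  93  98 107 140 121 104 108 106  77 105 112 112 112  87  98 115 113 112 106  82 115
 117 116 118 121 159 207 207 205 209 209 204 204 204 204 195 196 201 200 198 200 203 198 199 201 196 196 196 195 193 198 198 198 195 195 195 191 191 195 177 110 109]
215 [107 107 108 110 108 107 108 109 112 110 110 110 112 111 110 110 111 110 109 109 111 111 111 111 110 110 110 109 110 110 112 137 123 108 110 111  81 105 111 114 114  91  99 117 116 115 112  88 118
 121 121 125 180 191 208 197 204 214 213 209 212 204 212 214 206 211 210 210 214 208 205 211 205 199 205 205 198 202 199 198 197 192 187 192 195 190 189 176 125 107]
```

View pics/d8.png

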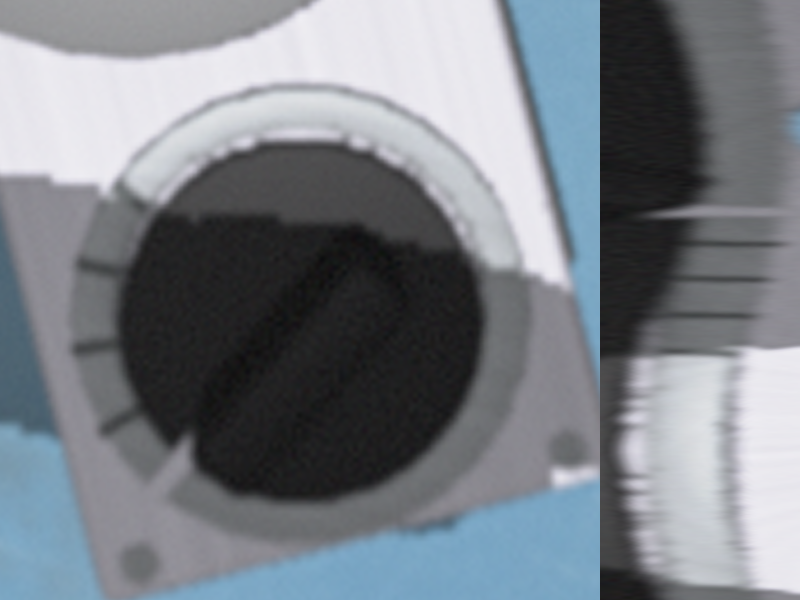

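The rectified view centres the ring at (301,313). Ticks 1–4 sit at (122,422), (97,346), (98,265) and (125,193), i.e. 211°, 189°, 167° and 146°. The pointer is at about 230°, so the third stop is about 63° (1.10 rad) clockwise. Next I align the fingers with the bar's faces, which takes 40° clockwise.

Emit:
apply_moves([
  [0.033,-0.002,0.1,0,0,0.11],
  [0.033,-0.002,0.16,0,0,0.22],
  [0.033,-0.002,0.16,0,0,0.33],
  [0.033,-0.002,0.16,0,0,0.44],
  [0.033,-0.002,0.16,0,0,0.44],
])

```text
clock: 14.6
tcp_pos: [0.5855, -0.1669, 0.2309]
orientation: [2.841, 1.34, -0.0]
contact_force: [0.3, -0.2, 0.2]
grip_width: 0.0514
gripper_force: 0.0
```

Emit:
apply_moves([
  [0,0,0,0,0,0],
  [0,0,0,0,0,0],
  [0,0,0,0,0,0],
])

```text
clock: 14.98
tcp_pos: [0.5855, -0.1671, 0.231]
orientation: [-2.842, -1.339, -0.0]
contact_force: [0.4, 0.8, 0.4]
grip_width: 0.0516
gripper_force: 0.0
```

Run:
```python
from h import *
np.set_printoptions(precision=4,suppress=True,linewidth=200)
o=r.get_obs(); print({k:o[k] for k in("clock","tcp_pos","contact_force","moment","joints")}); print(Rm(o["orientation"]))
f=r.grab_frame("wrist");pickle.dump(f,open("F9.pkl","wb"))
C=np.array([.5855,-.165])
for t,z in(("dial",.122),("knob_grip",.1575),("pointer_tip",.13)):
    for x in r.landmark_of(f,t)[:1]:
        p=onz(f,x["point"],z);print(t,x["point"],round(x["conf"],2),p,np.degrees(np.arctan2(*(p[:2]-C)[::-1]))%360,np.linalg.norm(p[:2]-C))
# bar edge direction at z=.175 via rectified gradient Hough
P=[(C[0]+a,C[1]+b) for a in(-.06,.06) for b in(-.06,.06)]
for z in(.127,.135,.175):
    src=np.float32([proj(f,[x,y,z]) for x,y in P]);dst=np.float32([[(x-C[0]+.06)*5000,(.06-(y-C[1]))*5000] for x,y in P])
    T=cv2.warpPerspective(f["pixels"],cv2.getPerspectiveTransform(src,dst),(600,600),flags=cv2.INTER_CUBIC);g=cv2.cvtColor(T,7)
    if z==.175:
        q=cv2.createCLAHE(4,(4,4)).apply(cv2.GaussianBlur(g,(0,0),4))
        l=cv2.createLineSegmentDetector().detect(q[130:470,130:470])[0][:,0]
        for a in l:
            L=np.hypot(a[2]-a[0],a[3]-a[1])
            if L>70: print("line",a.astype(int)+130,int(L),np.degrees(np.arctan2(-(a[3]-a[1]),a[2]-a[0]))%180)
    else:
        pol=cv2.warpPolar(g,(300,1440),(300,300),300,cv2.INTER_LINEAR)
        for a,b in((195,208),(208,222)):
            pr=pol[:,a:b].mean(1).astype(float); bg=cv2.medianBlur(pr.astype(np.float32)[None],5)[0]; 
            bl=np.convolve(np.r_[pr[-60:],pr,pr[:60]],np.ones(61)/61,'same')[60:-60]; dd=pr-bl
            idx=[i for i in range(480,900) if abs(dd[i])>12 and abs(dd[i])==abs(dd[max(0,i-20):i+21]).max()]
            print(z,a,[(round(360-i/4,1),int(dd[i])) for i in idx])
```

```text
{'clock': 14.975, 'tcp_pos': array([ 0.5855, -0.1671,  0.231 ]), 'contact_force': array([0.4198, 0.7746, 0.4209]), 'moment': array([-0.1035,  0.0214, -0.0293]), 'joints': array([-0.0313,  0.3549,  0.2688,  1.7128, -0.1045,  1.0878, -0.4202])}
[[ 0.6368  0.771   0.0001]
 [ 0.771  -0.6368  0.0001]
 [ 0.0001  0.     -1.    ]]
dial [276.1, 192.9] 0.83 [ 0.5866 -0.1647  0.122 ] 15.027509694182259 0.0011018913758378617
knob_grip [275.5, 208.9] 0.95 [ 0.5855 -0.1656  0.1575] 267.4563428080581 0.0005909301269816949
pointer_tip [275.8, 248.5] 0.9 [ 0.5564 -0.2009  0.13  ] 230.93721855129056 0.04618465162197566
0.127 195 [(238.5, -30), (215.0, 35), (189.0, -33), (167.5, -34), (146.2, -36)]
0.127 208 [(237.5, -29), (216.0, 35), (189.0, -36), (167.5, -36), (146.0, -36)]
0.135 195 [(237.2, -23), (222.0, -22), (215.8, 27), (209.2, -33), (186.5, -35), (164.5, -35), (142.5, -37)]
0.135 208 [(209.2, -35), (186.5, -36), (164.5, -36), (142.5, -35)]
```

Emit:
apply_moves([
  [0.005,-0.004,0.1,0,0,0],
  [0.005,-0.004,0.2,0,0,0],
  [0.005,-0.004,0.3,0,0,0],
  [0.005,-0.004,0.356,0,0,0],
  [0.005,-0.004,0.356,0,0,0],
])

```text
clock: 15.8
tcp_pos: [0.585, -0.1653, 0.1412]
orientation: [-2.842, -1.337, 0.002]
contact_force: [0.3, 0.2, 0.3]
grip_width: 0.0511
gripper_force: 0.0
```

Emit:
apply_moves([
  [0,0,0,0,0,0],
  [0,0,0,0,0,0],
  [0,0,0,0,0,0],
  [0,0,0,0,0,0],
  [0,0,0,0,0,0],
], claw=0, newtons=100)

```text
clock: 16.42
tcp_pos: [0.5853, -0.1647, 0.1434]
orientation: [-2.842, -1.336, -0.001]
contact_force: [-4.7, 2.2, 7.8]
grip_width: 0.0111
gripper_force: 99.5
```

```bash
cat > q.py <<'E'
from h import *
np.set_printoptions(precision=4,suppress=True,linewidth=200)
o=r.get_obs(); print({k:o[k] for k in("clock","tcp_pos","contact_force","moment","gripper_force","grip_width","joints")}); m=Rm(o["orientation"]);print("tool x",np.degrees(np.arctan2(m[1,0],m[0,0]))+180)
C=np.array([.5855,-.165])
for n in("wrist","scene","side"):
    f=r.grab_frame(n)
    for x in r.landmark_of(f,"pointer_tip")[:2]:
        p=onz(f,x["point"],.13);print(n,x["point"],round(x["conf"],2),p,np.degrees(np.arctan2(*(p[:2]-C)[::-1]))%360,np.linalg.norm(p[:2]-C))
E
python3 q.py
```

```text
{'clock': 16.425, 'tcp_pos': array([ 0.5853, -0.1647,  0.1434]), 'contact_force': array([-4.7169,  2.2464,  7.807 ]), 'moment': array([ 0.6281,  0.9826, -0.4176]), 'gripper_force': 99.54824209213257, 'grip_width': 0.011143368481179309, 'joints': array([-0.0157,  0.4446,  0.2483,  1.7994, -0.1358,  0.9145, -0.3995])}
tool x 230.3483719533414
scene [324.8, 184.2] 0.67 [ 0.5626 -0.2077  0.13  ] 241.7687673795112 0.04846148127752827
```

Emit:
apply_moves([
  [0,0,0,0,0,0.05],
  [0,0,0,0,0,0.1],
  [0,0,0,0,0,0.15],
  [0,0,0,0,0,0.2],
  [0,0,0,0,0,0.24],
])

```text
clock: 17.35
tcp_pos: [0.5856, -0.1651, 0.1434]
orientation: [-3.043, -0.779, -0.001]
contact_force: [-4.2, 0.5, 6.9]
grip_width: 0.011
gripper_force: 99.3
```

```bash
python3 q.py
```

```text
{'clock': 17.35, 'tcp_pos': array([ 0.5856, -0.1651,  0.1434]), 'contact_force': array([-4.231 ,  0.4521,  6.8756]), 'moment': array([0.221 , 0.7793, 0.2456]), 'gripper_force': 99.27436709403992, 'grip_width': 0.010989088392189898, 'joints': array([-0.0824,  0.4528,  0.3381,  1.8038, -0.1847,  0.9154, -0.7323])}
tool x 208.73328507458942
scene [327.7, 187.0] 0.77 [ 0.5473 -0.2019  0.13  ] 224.01812514267306 0.053108957653668264
side [273.9, 249.4] 0.82 [ 0.544  -0.1887  0.13  ] 209.7579385624304 0.047800192648909764
side [286.3, 246.2] 0.29 [ 0.5791 -0.1835  0.13  ] 251.01408113490535 0.019534611847929907
```

Emit:
apply_moves([
  [0,0,0,0,0,0.05],
  [0,0,0,0,0,0.1],
  [0,0,0,0,0,0.15],
  [0,0,0,0,0,0.2],
  [0,0,0,0,0,0.24],
])

```text
clock: 18.27
tcp_pos: [0.5858, -0.1657, 0.1434]
orientation: [3.135, 0.195, 0.002]
contact_force: [-3.2, -0.3, 5.4]
grip_width: 0.0108
gripper_force: 99.2
```

Emit:
apply_moves([
  [0,0,0,0,0,0.05],
  [0,0,0,0,0,0.1],
  [0,0,0,0,0,0.13],
])

```text
clock: 18.65
tcp_pos: [0.5858, -0.166, 0.1434]
orientation: [3.139, -0.125, 0.002]
contact_force: [-1.8, -1.2, 5.0]
grip_width: 0.0111
gripper_force: 99.2
```

```bash
python3 q.py
```

```text
{'clock': 18.65, 'tcp_pos': array([ 0.5858, -0.166 ,  0.1434]), 'contact_force': array([-1.8049, -1.2007,  4.9627]), 'moment': array([-0.1676,  0.6466,  0.4169]), 'gripper_force': 99.23577547073364, 'grip_width': 0.011118582435086255, 'joints': array([-0.1849,  0.4723,  0.48  ,  1.8105, -0.2665,  0.9217, -1.2381])}
tool x 175.42739217776352
wrist [165.6, 223.3] 0.55 [ 0.6047 -0.1042  0.13  ] 72.44090753940955 0.06375047986256059
scene [332.0, 262.1] 0.47 [0.3381 0.0356 0.13  ] 140.95584592182547 0.31848773394627267
side [270.5, 244.6] 0.61 [ 0.5387 -0.1694  0.13  ] 185.3518772996189 0.04696618024555257
side [260.0, 332.3] 0.16 [ 0.4587 -0.4391  0.13  ] 245.17382873038312 0.3019940860564191
```

Emit:
apply_moves([
  [0,0,0,0,0,0.03],
  [0,0,0,0,0,0.06],
  [0,0,0,0,0,0.088],
  [0,0,0,0,0,0.088],
  [0,0,0,0,0,0.088],
])

```text
clock: 19.58
tcp_pos: [0.5857, -0.1663, 0.1434]
orientation: [3.123, -0.339, 0.002]
contact_force: [-2.6, -0.6, 6.0]
grip_width: 0.0113
gripper_force: 99.3
```

```bash
python3 q.py
cat > pol.py <<'E'
from h import *
np.set_printoptions(precision=4,suppress=True,linewidth=200)
def prof(f,C,z):
    P=[(C[0]+a,C[1]+b) for a in(-.06,.06) for b in(-.06,.06)]
    src=np.float32([proj(f,[x,y,z]) for x,y in P]);dst=np.float32([[(x-C[0]+.06)*5000,(.06-(y-C[1]))*5000] for x,y in P])
    T=cv2.cvtColor(cv2.warpPerspective(f["pixels"],cv2.getPerspectiveTransform(src,dst),(600,600),flags=cv2.INTER_CUBIC),7)
    pol=cv2.warpPolar(T,(300,360),(300,300),300,cv2.INTER_LINEAR)
    return lambda a,b:[int(pol[int(360-t)%360,a:b].mean()) for t in range(240,130,-3)]
F0=pickle.load(open("F0.pkl","rb"))
fs={"side0":F0["side"],"side":r.grab_frame("side")}
print("deg      ",list(range(240,130,-3)))
for n,f in fs.items():
    # centre from the ring outline (same bias both times)
    l=r.outline_of(f,"stop_ring") if n=="side" else []
    if l: m=l[0]["pixels"].astype(np.uint8); e=cv2.fitEllipse(cv2.convexHull(max(cv2.findContours(m,0,1)[0],key=cv2.contourArea))); print("ring",e[0],onz(f,e[0],.127),l[0]["conf"])
    for dC in((0,0),(.003,.005)):
        p=prof(f,np.array([.5855,-.165])+dC,.128)
        for b in((185,205),(205,228)): print(n,dC,b,p(*b))
E
python3 pol.py
```

```text
{'clock': 19.575, 'tcp_pos': array([ 0.5857, -0.1663,  0.1434]), 'contact_force': array([-2.614 , -0.5535,  5.9754]), 'moment': array([-0.3074,  0.7089,  0.3075]), 'gripper_force': 99.3416976928711, 'grip_width': 0.011347735358353768, 'joints': array([-0.2089,  0.4784,  0.5141,  1.8121, -0.2869,  0.9243, -1.3557])}
tool x 167.60437516474317
wrist [282.6, 273.0] 0.67 [ 0.5683 -0.1642  0.13  ] 177.40646612827533 0.017217732619883745
scene [320.3, 192.5] 0.57 [ 0.5442 -0.1667  0.13  ] 182.33159224032266 0.04131486951415409
scene [260.1, 224.6] 0.15 [0.5591 0.0471 0.13  ] 97.09920300118232 0.213741229022952
side [271.5, 241.5] 0.56 [ 0.5438 -0.1584  0.13  ] 170.9456729004532 0.04224501829176947
deg       [240, 237, 234, 231, 228, 225, 222, 219, 216, 213, 210, 207, 204, 201, 198, 195, 192, 189, 186, 183, 180, 177, 174, 171, 168, 165, 162, 159, 156, 153, 150, 147, 144, 141, 138, 135, 132]
side0 (0, 0) (185, 205) [176, 170, 164, 171, 194, 210, 204, 184, 165, 150, 142, 143, 156, 165, 168, 166, 159, 155, 163, 178, 186, 185, 175, 161, 150, 147, 155, 167, 172, 168, 153, 144, 147, 157, 163, 163,
[... 836 characters left out ...]
110, 115, 117, 114, 112, 119, 129, 135, 137, 132, 121, 108, 98, 96, 98, 100, 103, 100]
side (0, 0) (205, 228) [124, 124, 123, 124, 123, 124, 124, 124, 119, 109, 101, 106, 116, 121, 120, 116, 113, 110, 111, 116, 122, 124, 123, 120, 126, 134, 139, 141, 139, 133, 125, 116, 112, 115, 123, 130, 140]
side (0.003, 0.005) (185, 205) [75, 73, 72, 71, 69, 68, 70, 72, 69, 67, 67, 73, 79, 81, 79, 76, 79, 82, 89, 93, 94, 103, 116, 126, 131, 128, 119, 107, 97, 96, 100, 104, 111, 112, 113, 118, 125]
side (0.003, 0.005) (205, 228) [107, 108, 104, 99, 97, 99, 101, 103, 97, 94, 99, 109, 114, 113, 106, 101, 105, 113, 118, 121, 117, 119, 129, 137, 141, 140, 134, 126, 118, 113, 115, 122, 131, 142, 160, 179, 193]
```

Emit:
apply_moves([
  [0,0,0,0,0,0.011],
  [0,0,0,0,0,0.011],
  [0,0,0,0,0,0.011],
  [0,0,0,0,0,0.011],
  [0,0,0,0,0,0.011],
])

```text
clock: 20.6
tcp_pos: [0.5857, -0.1663, 0.1434]
orientation: [3.12, -0.366, 0.002]
contact_force: [-2.9, -1.0, 5.7]
grip_width: 0.0112
gripper_force: 99.3
```

Emit:
apply_moves([
  [0,0,0,0,0,0],
  [0,0,0,0,0,0],
  [0,0,0,0,0,0],
  [0,0,0,0,0,0],
  [0,0,0,0,0,0],
])

```text
clock: 21.22
tcp_pos: [0.5857, -0.1663, 0.1434]
orientation: [3.12, -0.366, 0.002]
contact_force: [-2.2, -1.0, 5.8]
grip_width: 0.0109
gripper_force: 99.3
```

```bash
python3 q.py
python3 - <<'E'
from h import *
F0=pickle.load(open("F0.pkl","rb"));s0=F0["scene"];C=np.array([.5855,-.165])
# scene: brightness of ring at pointer height, start vs now
exec(open("pol.py").read().split("F0=")[0].split("import *")[1])
s=r.grab_frame("scene")
print(list(range(240,130,-3)))
for n,f in(("start",s0),("now",s)):
    for b in((190,210),(205,225)):print(n,prof(f,C,.13)(*b))
E
```

```text
{'clock': 21.225, 'tcp_pos': array([ 0.5857, -0.1663,  0.1434]), 'contact_force': array([-2.1686, -0.9712,  5.816 ]), 'moment': array([-0.2672,  0.6244,  0.2931]), 'gripper_force': 99.27534341812134, 'grip_width': 0.010861445551166518, 'joints': array([-0.2119,  0.4791,  0.5184,  1.8123, -0.2896,  0.9246, -1.3705])}
tool x 166.61160039350364
scene [320.3, 193.6] 0.6 [ 0.5407 -0.1625  0.13  ] 176.79766137271494 0.04490378465628461
side [270.5, 241.0] 0.61 [ 0.5415 -0.156   0.13  ] 168.37748862140742 0.04491169777372467
[240, 237, 234, 231, 228, 225, 222, 219, 216, 213, 210, 207, 204, 201, 198, 195, 192, 189, 186, 183, 180, 177, 174, 171, 168, 165, 162, 159, 156, 153, 150, 147, 144, 141, 138, 135, 132]
start [159, 115, 77, 55, 69, 95, 103, 99, 94, 88, 91, 108, 123, 124, 101, 77, 84, 107, 123, 133, 150, 145, 95, 68, 111, 158, 172, 183, 187, 175, 101, 91, 143, 138, 136, 131, 134]
start [188, 151, 106, 77, 99, 143, 162, 159, 149, 133, 129, 146, 168, 183, 173, 142, 120, 128, 169, 186, 177, 176, 146, 88, 96, 163, 192, 189, 193, 197, 125, 71, 154, 146, 143, 123, 110]
now [43, 48, 59, 65, 70, 71, 67, 63, 60, 60, 67, 78, 86, 88, 78, 61, 56, 61, 71, 91, 118, 126, 101, 80, 75, 85, 93, 95, 98, 95, 59, 55, 105, 145, 134, 129, 129]
now [92, 96, 99, 99, 99, 98, 91, 82, 74, 69, 71, 79, 89, 98, 96, 82, 67, 69, 86, 96, 97, 104, 86, 62, 77, 94, 102, 98, 100, 104, 71, 49, 94, 137, 139, 131, 128]
```

```bash
python3 -c "
from bench import r
print(r.hand_in())"
```

```text
the job is handed in; nothing more can be done
None
```

I handed the job in with the pin seated through both lugs and released, and the dial still gripped at about 99 N at the third stop (pointer measured within about 3° of the tick); no verdict was returned.

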